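# Load the dry-block heater, each vessel in the block bored for it

## Task

Load the dry-block heater: stand the brown jar, the reagent bottle, the small vial and the rectangular slide-staining jar each in the aluminium block whose pocket is cut to its shape and size, upright and right down on the pocket floor. Keep them upright on the way and lower them in, do not drop them; leave the timer and the petri dish where they lie.

Things in the scene. Friction and masses are not known exactly. Their poses are not given: they have to be found in the camera images.
- jar: Small brown jar with black lid, standing upright, 50 mm across and 80 mm high; the brown glass, best to grip, reaches from the underside to 60 mm up, the lid above it is 47 mm across. About 0.13 kg. Origin: centre of the underside, z up.
- bottle: Round clear reagent bottle with screw cap, standing upright, 40 mm across, 86 mm high, can be gripped anywhere up to 80 mm. About 0.1 kg. Origin: centre of the underside, z up.
- vial: Small clear screw-cap vial with black cap, standing upright, 24 mm across, 63 mm high, can be gripped anywhere up to 60 mm. About 0.03 kg. Origin: centre of the underside, z up.
- slide_jar: Rectangular clear slide-staining jar with a white lid and microscope slides inside, standing upright; 60 mm (its x) by 36 mm (its y), body 70 mm high, 86 mm with lid. Grip it across the 36 mm, on the body. About 0.16 kg. Origin: centre of the underside, z up; half a turn makes no difference.
- block_jar: Aluminium heating block 96 x 96 x 50 mm, fixed, one of four set 2 x 2 at 100 mm pitch in the white heater (rim 62 mm above the worktop). Origin: centre of underside, 20 mm above the worktop; z up. In its top a round pocket 56 mm in diameter and 28 mm deep in the middle, for the 50 mm jar; pocket floor 22 mm above the origin. The mouth has a 5 mm, 45 degree lead-in.
- block_bottle: Aluminium heating block 96 x 96 x 50 mm, fixed, one of four set 2 x 2 at 100 mm pitch in the white heater (rim 62 mm above the worktop). Origin: centre of underside, 20 mm above the worktop; z up. In its top a round pocket 46 mm in diameter and 32 mm deep in the middle, for the 40 mm bottle; pocket floor 18 mm above the origin. The mouth has a 5 mm, 45 degree lead-in.
- block_vial: Aluminium heating block 96 x 96 x 50 mm, fixed, one of four set 2 x 2 at 100 mm pitch in the white heater (rim 62 mm above the worktop). Origin: centre of underside, 20 mm above the worktop; z up. In its top a round pocket 30 mm in diameter and 20 mm deep in the middle, for the 24 mm vial; pocket floor 30 mm above the origin. The mouth has a 5 mm, 45 degree lead-in.
- block_slide: Aluminium heating block 96 x 96 x 50 mm, fixed, one of four set 2 x 2 at 100 mm pitch in the white heater (rim 62 mm above the worktop). Origin: centre of underside, 20 mm above the worktop; z up. In its top a rectangular pocket 66 mm (its x) by 42 mm (its y) and 30 mm deep in the middle, for the slide jar; pocket floor 20 mm above the origin. The mouth has a 5 mm, 45 degree lead-in.
- timer: Flat white square lab timer lying on the worktop, 64 x 64 x 21 mm, loose; a bystander. Origin: centre of the underside.
- petri: Covered petri dish lying on the worktop, 60 mm across, 16 mm high, loose; a bystander. Origin: centre of the underside.
Things that resemble listed ones, but are neither listed nor needed, are in the scene too. Leave any blue or orange look-alike of the jar alone.

How it is judged:
At the end, for the whole second after the job is handed in: Each of the four vessels stands in its own block's pocket: axis within 8 mm of the block's middle, underside within 4 mm of the pocket floor's height, tilted less than 0.1 rad, at rest (under 0.03 m/s) (horizontal distance between jar and block_jar below 0.008 m and z of jar in the frame of block_jar between 0.018 and 0.026 m and angle between each of jar, bottle, vial, slide_jar's own z axis and vertical below 0.1 rad and linear speed of each of jar, bottle, vial, slide_jar below 0.03 m/s and horizontal distance between bottle and block_bottle below 0.008 m and z of bottle in the frame of block_bottle between 0.014 and 0.022 m and horizontal distance between vial and block_vial below 0.008 m and z of vial in the frame of block_vial between 0.026 and 0.034 m and horizontal distance between slide_jar and block_slide below 0.008 m and z of slide_jar in the frame of block_slide between 0.016 and 0.024 m); the robot touches nothing.
It fails at once if a vessel is tipped more than 30 degrees (angle between any of jar, bottle, vial, slide_jar's own z axis and vertical above 0.52 rad).
It fails at once if a vessel is dropped (falls free of the fingers faster than 0.6 m/s, from about 18 mm) ((linear speed of jar above 0.6 m/s and contact force between the fingers and jar below 0.05 N) or (linear speed of bottle above 0.6 m/s and contact force between the fingers and bottle below 0.05 N) or (linear speed of vial above 0.6 m/s and contact force between the fingers and vial below 0.05 N) or (linear speed of slide_jar above 0.6 m/s and contact force between the fingers and slide_jar below 0.05 N)).
It fails at once if the timer is pushed more than 20 mm (distance of timer from where it was at the start of the episode above 0.02 m).
It fails at once if the petri dish is pushed more than 20 mm (distance of petri from where it was at the start of the episode above 0.02 m).
It also fails if it takes over 106 s, if anything falls off the work surface, if the arm or the gripper's body presses on something with over 40 N, if the wrist force passes 120 N, or if a joint passes its speed limit or range.

## Robot

A 6-joint arm with a two-finger parallel gripper is mounted at the origin on a cart in front of the work surface, level with it; the furniture and walls round the work are solid. World frame = base frame: x ahead of the robot, y to its left, z up, the work surface at z = 0. Lengths are in m, angles in rad, forces in N, time in s.
With the tool pointing down it reaches from about 0.35 to 0.875 m from the base axis. Payload 15.5 kg.
Tool frame: the origin (TCP) lies at the very end of the fingers, on their centre line; the grasp point (between the pads) lies 19 mm behind it (bot.grip_depth is the distance from the TCP to the grasp point, in m); z points along the fingers, y is the line along which they close (so a half turn about z gives the same grasp; the last joint's range is limited). The gripper opens to 85 mm and grips with 20 to 120 N. Pads are 22 mm wide; open, the fingers measure 114 mm over their backs; the gripper's body (76 mm by 85 mm) begins 54 mm behind the grasp point. The pads swing forward as they close: fully open they stand 13 mm farther back than shut.
Start: joints at [-1.431, 0.494, 1.345, -0, 1.302, -0.096], TCP at [0.145, -0.608, 0.207] pointing down, gripper open.
Joint ranges: [-2.91, 2.91], [-0.82, 2.16], [0.22, 2.67], [-1.22, 4.37], [0.12, 2.79], [-3.08, 3.08]. Speed limits (rad/s): [1.89, 1.89, 2.57, 3.01, 3.01, 3.01].

## Interface

Orientations are given as a rotation vector (axis times angle).
In Python, from workcell import bot, imaging, job gives the robot as it stands.
- The arm moves only by the tool play_rows, never from a script. Its arguments are lists of equal length, an entry for each row: "slide": the shift along the world's x, y, z in units of 30 mm (1.0 is 30 mm), a list of three; "spin": the turn about the world's z in units of 6 degrees (1.0 is 6 degrees). A call has 1 to 10 rows; each row shifts and turns the commanded pose from where the row before left it; what a row does not reach is not made up. A row lasts 1/10 s, in which the tool goes at most 50 mm and 8.59 degrees, less where a joint would pass 70% of its speed; a pose out of reach is approached as far as the arm can. A call is refused whole if a number of a shift passes 1 or a number of a turn 1, either way. A call with a gripper value outside its range is refused whole. "gripper" is the opening, from 0 (shut) to 1 (fully open), set as the call begins (left out, the last holds). The fingers move at their own pace and stop on an object; "grip_force" is the grip in N (left out, the last holds). Time passes only in rows, so rows that do not move let the fingers close. It gives the time, the measured TCP pose, the force, the opening and the grip force at its end, in the units of the state.
- bot.get_obs(): the state, without advancing time (a new reading comes with each control period).
- imaging.snapshot(name): name is "side" or "top" or "wrist"; returns a dict with "image" (420x560x3 uint8, blue, green, red), "range_z" (420x560 float32, m along the optical axis (not along the pixel's ray), 0 where there is no reading), "fx", "fy", "cx", "cy" (pixels), "dist" ([k1, k2, p1, p2, k3] as OpenCV has them; the pictures are not rectified), "position" and "rotation" of the camera in the world; the wrist camera has in their place "hand_eye" (4x4, takes a point from camera to tool coordinates, whose origin is the TCP and whose axes are the flange's). Camera axes: x right, y up, looking along -z (the intrinsics and any distortion apply to the point x, -y, -z); pixel columns grow to the right and rows downward; lengths in m; the calibration is good to about 2 mm. A picture is of the moment at which its call begins: read the wrist's pose just before it.
- job.finish_job(): hands the job in; it is judged then, once.
The state is a dict: "clock": time; "joint_pos": joint angles; "dq": joint speeds; "tau": joint torques, N m; "eef_pos": TCP position; "eef_rot": TCP orientation; "ft_force": force on the tool from outside, world axes, zero at the start; "wrist_torque": the same for the moment, N m; "width": finger opening in m; "gripper_force": force on a finger pad.
Only numpy, scipy, OpenCV 4.12 (cv2) and the standard library are available. Lean on these libraries where they do the work, as an engineer would, in place of code of your own. Each camera call takes 0.05 s, during which the arm holds its last target. There are 200 camera calls.

## Working session

There is one attempt and no reset: what is moved stays moved. The work goes in short steps, Python scripts to look and compute and a tool call to move; the robot and the scene stay as the last step left them, time stands still between calls to the robot, and variables do not carry over. Pictures are saved under pics/ and viewed, at most 14 in all, crops included, and the job is handed in when it is done.

Besides the shell and the picture viewer there is one more tool, called after "Emit:" as name(argument=value, ...) on one line, values as JSON. play_rows: Moves the arm, as the interface text tells. Its arguments: {"type":"object","properties":{"slide":{"type":"array","items":{"type":"array","items":{"type":"number"}}},"spin":{"type":"array","items":{"type":"number"}},"gripper":{"type":"number"},"grip_force":{"type":"number"}},"required":["slide","spin"]}

```bash
mkdir -p pics
cat > h.py <<'E'
import numpy as np,cv2,pickle
from workcell import bot,imaging,job
from scipy.spatial.transform import Rotation as R
def snap(n):
    o=bot.get_obs(); s=imaging.snapshot(n); s['obs']=o
    if 'hand_eye' in s:
        T=np.eye(4);T[:3,:3]=R.from_rotvec(o['eef_rot']).as_matrix();T[:3,3]=o['eef_pos'];M=T@np.array(s['hand_eye'])
    else:
        M=np.eye(4);r=np.array(s['rotation']);M[:3,:3]=r if r.shape==(3,3) else R.from_rotvec(r).as_matrix();M[:3,3]=s['position']
    s['M']=M
    return s
def cloud(s):
    h,w=s['range_z'].shape
    K=np.array([[s['fx'],0,s['cx']],[0,s['fy'],s['cy']],[0,0,1.]])
    g=np.stack(np.meshgrid(np.arange(w),np.arange(h)),-1).reshape(-1,1,2).astype(np.float64)
    n=cv2.undistortPoints(g,K,np.array(s['dist'],float)).reshape(h,w,2)
    z=s['range_z'].astype(float)
    P=np.stack([n[...,0]*z,-n[...,1]*z,-z],-1)
    W=P@s['M'][:3,:3].T+s['M'][:3,3]
    W[z<=0]=np.nan
    return W
E
python3 - <<'E'
from h import *
for n in('top','side'):
    s=snap(n);pickle.dump(s,open(n+'.pkl','wb'));cv2.imwrite(f'pics/{n}0.png',s['image'])
    print(n,s['M'].round(3).tolist(),s['fx'],s['dist'])
print(bot.get_obs())
E
```

```text
top [[0.005, 0.995, -0.098, 0.418], [-1.0, 0.005, -0.001, 0.079], [-0.0, 0.098, 0.995, 0.99], [0.0, 0.0, 0.0, 1.0]] 396.9753375481473 [-0.0641909  0.         0.         0.         0.       ]
side [[-0.813, 0.325, -0.483, -0.033], [-0.582, -0.434, 0.688, 0.93], [0.014, 0.84, 0.542, 0.679], [0.0, 0.0, 0.0, 1.0]] 477.2281523613068 [-0.14409146  0.          0.          0.          0.        ]
{'clock': 0.1, 'joint_pos': array([-1.43151224e+00,  4.94174964e-01,  1.34607117e+00, -5.34004477e-06,
        1.30251366e+00, -9.55045196e-02]), 'dq': array([-0.00031885, -0.00254478, -0.00121453,  0.00313964, -0.00091869,
       -0.0001949 ]), 'tau': array([ 3.43071706e-04, -8.83588600e+01, -3.84562433e+01, -3.48328895e-04,
        5.18179470e-03,  8.18657304e-05]), 'eef_pos': array([ 0.14534672, -0.60749445,  0.2062257 ]), 'eef_rot': array([-3.11881072e+00, -3.67824109e-01,  4.81950686e-05]), 'ft_force': array([-0.14763109,  0.07323794,  0.13187576]), 'wrist_torque': array([ 0.01100474, -0.0076134 , -0.02477547]), 'gripper_force': 0.0, 'width': 0.085244509208405}
```

View pics/top0.png

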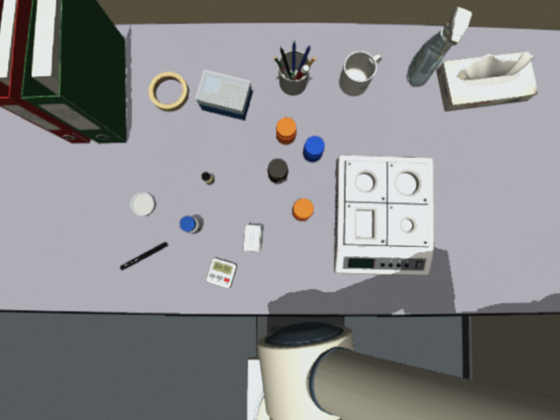

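View pics/side0.png

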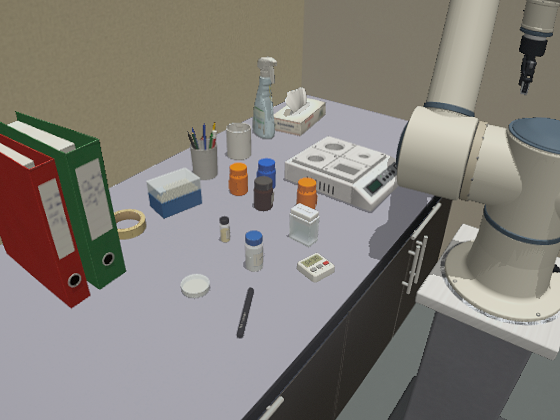

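The top view shows these objects:
- The black-lidded brown jar is at (278,170). Its look-alikes are orange at (286,130) and (303,209) and blue at (314,148).
- The black-capped vial is at (207,178).
- The clear bottle with a blue cap is at (190,224).
- The slide jar is at (253,237).
- The timer is at (222,272) and the petri dish at (142,204).

The pockets are bottle (365,182), jar (407,183), slide (365,224) and vial (407,226). Next I'll confirm with an enlarged crop and measure.

```bash
cat > m.py <<'E'
from h import *
a=pickle.load(open('top.pkl','rb'));b=pickle.load(open('side.pkl','rb'))
A=cloud(a);B=cloud(b)
def obj(c,r,z0,z1):
    for n,W in(('top',A),('side',B)):
        m=(np.hypot(W[...,0]-c[0],W[...,1]-c[1])<r)&(W[...,2]>z0)&(W[...,2]<z1)
        P=W[m]
        if len(P)<8: print(n,len(P));continue
        (x,y),(w,h),an=cv2.minAreaRect(P[:,:2].astype(np.float32))
        print(n,len(P),'med z',np.median(P[:,2]).round(4),'rect',round(x,4),round(y,4),round(w,4),round(h,4),round(an,1),'mean',P[:,:2].mean(0).round(4))
for nm,(u,v),r,z0,z1 in [('jar',(278,170),.04,.07,.09),('bottle',(190,224),.035,.072,.095),('vial',(207,178),.025,.05,.072),('slide',(253,237),.05,.074,.095),('timer',(222,272),.05,.01,.03),('petri',(142,204),.04,.008,.03),('or1',(286,130),.035,.06,.1),('or2',(303,209),.035,.06,.1),('blue',(314,148),.035,.06,.1)]:
    c=A[v-3:v+4,u-3:u+4].reshape(-1,3);c=np.nanmedian(c,0);print(nm,c.round(3));obj(c,r,z0,z1)
# heater
W=A; m=(W[...,2]>.062)&(W[...,2]<.085)&(W[...,0]>.2)&(W[...,0]<.75)
m[:,:337]=0;m[:,435:]=0;m[:150]=0;m[275:]=0
P=W[m];print('blocktop',len(P),np.median(P[:,2]),cv2.minAreaRect(P[:,:2].astype(np.float32)))
for nm,(u,v),zf in[('b',(365,182),.038),('j',(407,183),.042),('s',(365,224),.040),('v',(407,226),.05)]:
    c=A[v,u];d=np.hypot(W[...,0]-c[0],W[...,1]-c[1])<.045
    q=W[d&(abs(W[...,2]-zf)<.006)]
    print(nm,c.round(4),len(q),np.median(q[:,2]) if len(q) else 0,cv2.minAreaRect(q[:,:2].astype(np.float32)) if len(q)>4 else 0)
E
python3 m.py; python3 -c "
import cv2
i=cv2.imread('pics/top0.png');j=cv2.imread('pics/side0.png')
import numpy as np
cv2.imwrite('pics/c.png',np.vstack([cv2.resize(i[110:290,170:440],None,fx=2,fy=2,interpolation=2)[:300],cv2.resize(j[130:290,170:440],None,fx=2,fy=2,interpolation=2)[:300]]))"
```

```text
jar [0.603 0.086 0.081]
top 316 med z 0.0807 rect 0.6089 0.0877 0.0457 0.0446 0.4 mean [0.6084 0.0879]
side 174 med z 0.0775 rect 0.6074 0.0903 0.0451 0.0451 69.5 mean [0.605 0.093]
bottle [0.475 0.287 0.086]
top 213 med z 0.0862 rect 0.4767 0.295 0.0358 0.0344 89.9 mean [0.4772 0.2941]
side 208 med z 0.0833 rect 0.476 0.2964 0.0356 0.0369 70.6 mean [0.4736 0.2999]
vial [0.587 0.255 0.061]
top 74 med z 0.0629 rect 0.5926 0.259 0.0206 0.0207 52.6 mean [0.592  0.2588]
side 72 med z 0.0594 rect 0.5898 0.2622 0.0193 0.0211 85.4 mean [0.5891 0.2634]
slide [0.447 0.142 0.085]
top 377 med z 0.0847 rect 0.4462 0.1458 0.034 0.058 88.0 mean [0.446  0.1454]
side 274 med z 0.0816 rect 0.4445 0.1478 0.0359 0.0607 87.3 mean [0.4416 0.1512]
timer [0.363 0.221 0.019]
top 658 med z 0.0187 rect 0.3621 0.2247 0.0628 0.0625 74.3 mean [0.3623 0.224 ]
side 560 med z 0.0161 rect 0.3607 0.2262 0.0633 0.0642 71.7 mean [0.3584 0.2299]
petri [0.529 0.425 0.017]
top 480 med z 0.0163 rect 0.5302 0.4263 0.058 0.0614 1.5 mean [0.5305 0.425 ]
side 497 med z 0.0133 rect 0.5281 0.4271 0.0585 0.0615 42.3 mean [0.5264 
[... 642 characters left out ...]
2257222831249237, 0.2358923703432083), 88.46053314208984)
b [ 0.5833 -0.1255  0.0371] 239 0.038945184329432614 ((0.5834142565727234, -0.1238168478012085), (0.04333532601594925, 0.03954465687274933), 60.59313201904297)
j [ 0.5804 -0.2267  0.0442] 345 0.04280277439280822 ((0.5802085399627686, -0.22399547696113586), (0.04912019893527031, 0.049570996314287186), 0.5590999126434326)
s [ 0.4804 -0.1227  0.0425] 441 0.04110417306962322 ((0.48160621523857117, -0.12168823182582855), (0.0370740070939064, 0.06558530032634735), 88.76091003417969)
v [ 0.4755 -0.2217  0.051 ] 108 0.05109652853821295 ((0.4790334403514862, -0.21935562789440155), (0.02648288570344448, 0.02569795586168766), 0.3378062844276428)
```

View pics/c.png

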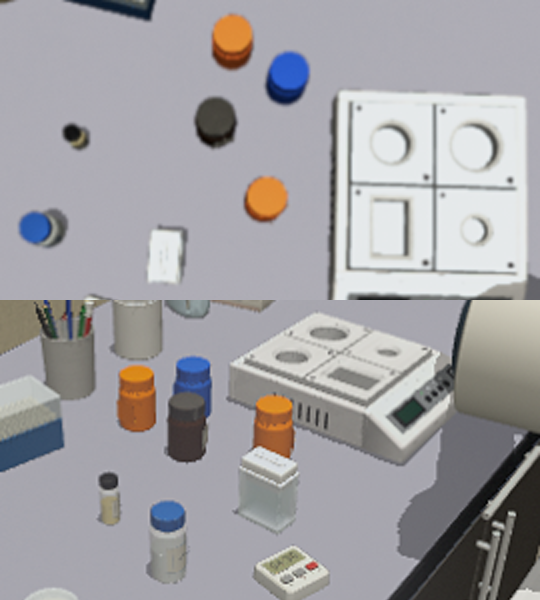

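Confirmed: the jar is the dark brown one with the black lid, top crop (215,120). The orange and blue look-alikes stay where they are. Next I'll move over the heater and look with the wrist camera.

Emit:
play_rows(slide=[[0.8,0.8,0.3],[0.8,0.9,0.3],[0.9,1,0.3],[0.9,1,0.3],[0.9,1,0.3],[0.9,1,0.3],[0.9,1,0.3],[0.9,1,0.3],[0.9,1,0.2],[0.9,1,0.2]], spin=[-0.2,-0.2,-0.2,-0.2,-0.2,-0.2,-0.2,-0.2,-0.3,-0.35])

```text
clock: 1.1
eef_pos: [0.4102, -0.3154, 0.291]
eef_rot: [-3.141, 0.003, 0.0]
ft_force: [0.5, -0.7, 0.7]
width: 0.0853
gripper_force: 0.0
```

Emit:
play_rows(slide=[[0.9,1,0.2],[0.9,1,0.2],[0.8,1,0],[0.6,0.8,0],[0.3,0.4,0],[0,0,0],[0,0,0]], spin=[0,0,0,0,0,0,0])

```text
clock: 1.8
eef_pos: [0.514, -0.1913, 0.3026]
eef_rot: [3.141, -0.001, -0.001]
ft_force: [0.2, -0.5, 0.5]
width: 0.0854
gripper_force: 0.0
```

Run:
```python
from h import *
s=snap('wrist');pickle.dump(s,open('w1.pkl','wb'));cv2.imwrite('pics/w1.png',s['image'])
print(s['obs']['clock'],s['obs']['eef_pos'],s['obs']['eef_rot'],s['M'].round(3).tolist())
```

```text
1.8 [ 0.51397967 -0.19129956  0.30258142] [ 3.14145728e+00 -8.18928857e-04 -9.62772325e-04] [[0.0, 0.952, 0.305, 0.592], [-1.0, -0.0, 0.001, -0.191], [0.001, -0.305, 0.952, 0.47], [0.0, 0.0, 0.0, 1.0]]
```

View pics/w1.png

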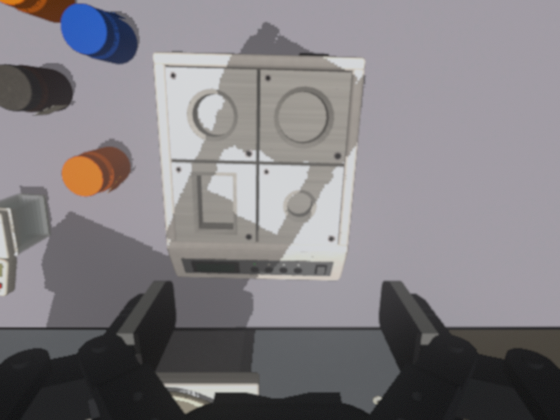

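The wrist view shows all four pockets: bottle (213,115), jar (303,116), slide (215,203) and vial (299,203). I'll fit them by depth.

```bash
cat > p.py <<'E'
from h import *
import sys
def holes(s):
    W=cloud(s)
    # ortho-raster of everything at block-top plane: rays intersect z=.07
    C=s['M'][:3,3]; h,w=W.shape[:2]
    t=(0.070-C[2])/(W[...,2]-C[2]); P=C+(W-C)*t[...,None]  # same ray at plane z=.07
    z=W[...,2]
    top=(abs(z-.070)<.003)
    reg=(abs(P[...,0]-.53)<.12)&(abs(P[...,1]+.17)<.115)
    k=P[top&reg][:,:2].astype(np.float32)
    print('tops',len(k),np.median(z[top&reg]).round(4),cv2.minAreaRect(k))
    for nm,c,r in[('b',(.583,-.123),.034),('j',(.58,-.223),.038),('s',(.481,-.122),.045),('v',(.479,-.22),.027)]:
        d=np.hypot(P[...,0]-c[0],P[...,1]-c[1])<r
        q=P[d&~(z>.0685)&~np.isnan(z)][:,:2].astype(np.float32)
        f=W[d&(z<.054)]
        H=cv2.convexHull(q)
        print(nm,len(q),'rect',np.round(np.hstack(cv2.minAreaRect(q)),4),'circ',np.round(np.hstack(cv2.minEnclosingCircle(q)),4),'floor',np.round([np.median(f[:,2])],4))
for n in sys.argv[1:]: print(n);holes(pickle.load(open(n,'rb')))
E
python3 p.py w1.pkl top.pkl
python3 - <<'E'
from h import *
W=cloud(pickle.load(open('w1.pkl','rb')))
for n,c in(('or2',(.514,.028)),('blue',(.662,.002)),('jar',(.608,.088))):
    m=(np.hypot(W[...,0]-c[0],W[...,1]-c[1])<.04)&(W[...,2]>.074)&(W[...,2]<.09);q=W[m]
    if len(q)>9: print(n,np.median(q[:,2]),cv2.minAreaRect(q[:,:2].astype(np.float32)))
E
```

```text
w1.pkl
tops 22133 0.0705 ((0.527317464351654, -0.16951513290405273), (0.1964525282382965, 0.1954837441444397), 88.54761505126953)
b 1799 rect [ 0.5782 -0.1191  0.0521  0.056  21.5085] circ [ 0.5816 -0.1194  0.0298] floor [0.0386]
j 2524 rect [ 5.76700e-01 -2.23000e-01  6.76000e-02  6.24000e-02  8.63215e+01] circ [ 0.5771 -0.2231  0.0345] floor [0.0427]
s 2431 rect [ 0.4809 -0.1186  0.0803  0.0844 51.5186] circ [ 0.4812 -0.1221  0.0449] floor [0.0406]
v 701 rect [ 4.77100e-01 -2.21200e-01  4.11000e-02  4.22000e-02  4.82582e+01] circ [ 0.4758 -0.2209  0.0262] floor [0.0505]
top.pkl
tops 4678 0.0705 ((0.5319705009460449, -0.16978970170021057), (0.20944853127002716, 0.20169146358966827), 88.15985107421875)
b 382 rect [ 5.81500e-01 -1.24800e-01  5.84000e-02  6.16000e-02  6.76989e+01] circ [ 0.5813 -0.1237  0.0332] floor [0.0392]
j 513 rect [ 5.81400e-01 -2.24600e-01  6.97000e-02  7.05000e-02  7.90603e+01] circ [ 0.5802 -0.2235  0.0377] floor [0.0429]
s 656 rect [ 0.4812 -0.1238  0.0861  0.0832 24.6136] circ [ 0.481  -0.1221  0.045 ] floor [0.0412]
v 192 rect [ 4.78300e-01 -2.17100e-01  4.85000e-02  3.75000e-02  7.50095e+01] circ [ 0.4783 -0.2179  0.0254] floor [0.051]
or2 0.08038652716799363 ((0.5138066411018372, 0.02670978382229805), (0.04523855447769165, 0.04603981971740723), 17.146501541137695)
blue 0.08068859539097661 ((0.6619353294372559, 0.0007755309343338013), (0.04685024917125702, 0.046603746712207794), 20.859542846679688)
jar 0.0805319981666186 ((0.605636477470398, 0.08079884201288223), (0.034097637981176376, 0.0471009761095047), 77.89838409423828)
```

```bash
cat > p2.py <<'E'
from h import *
import sys
for n in sys.argv[1:]:
    s=pickle.load(open(n,'rb'));W=cloud(s);C=s['M'][:3,3]
    t=(0.070-C[2])/(W[...,2]-C[2]); P=C+(W-C)*t[...,None];z=W[...,2]
    reg=(abs(P[...,0]-.53)<.13)&(abs(P[...,1]+.17)<.13)
    lo=(reg&(z<.0675)).astype(np.uint8);lo=cv2.morphologyEx(lo,cv2.MORPH_OPEN,np.ones((5,5)))
    k,L,st,ce=cv2.connectedComponentsWithStats(lo)
    for i in range(1,k):
        if 60<st[i,4]<4000:
            c=max(cv2.findContours((L==i).astype(np.uint8),0,1)[0],key=len)[:,0]
            q=P[c[:,1],c[:,0]][:,:2].astype(np.float32)
            print(n,st[i,4],'ell',np.round(np.hstack(cv2.fitEllipse(q)),4),'rect',np.round(np.hstack(cv2.minAreaRect(q)),4))
E
python3 p2.py w1.pkl top.pkl
```

```text
w1.pkl 1612 ell [ 5.79300e-01 -1.21100e-01  4.72000e-02  4.78000e-02  8.14031e+01] rect [ 5.80200e-01 -1.21100e-01  4.73000e-02  4.72000e-02  8.99723e+01]
w1.pkl 2262 ell [ 5.764000e-01 -2.207000e-01  5.650000e-02  5.690000e-02  1.260993e+02] rect [ 0.5763 -0.2209  0.0569  0.0567  0.0288]
w1.pkl 2118 ell [ 4.80200e-01 -1.19200e-01  5.03000e-02  8.01000e-02  8.85205e+01] rect [ 4.79900e-01 -1.19100e-01  4.49000e-02  6.85000e-02  8.94445e+01]
w1.pkl 589 ell [ 4.774000e-01 -2.181000e-01  3.140000e-02  3.230000e-02  1.384784e+02] rect [ 0.4774 -0.218   0.0306  0.0318  0.0024]
top.pkl 309 ell [ 5.80400e-01 -1.20600e-01  4.39000e-02  4.64000e-02  5.15388e+01] rect [ 5.80100e-01 -1.20900e-01  4.27000e-02  4.34000e-02  8.91324e+01]
top.pkl 428 ell [ 5.77000e-01 -2.19300e-01  5.14000e-02  5.63000e-02  1.71657e+02] rect [ 0.5772 -0.2197  0.0502  0.0556  0.4097]
top.pkl 530 ell [ 4.81000e-01 -1.18400e-01  4.65000e-02  8.07000e-02  8.82181e+01] rect [ 4.80000e-01 -1.19300e-01  4.23000e-02  6.79000e-02  8.92294e+01]
top.pkl 150 ell [ 4.786000e-01 -2.164000e-01  2.930000e-02  3.200000e-02  1.675783e+02] rect [ 0.479  -0.2169  0.0281  0.031   0.1899]
```

Emit:
play_rows(slide=[[0,0.5,0.3],[0,1,0.5],[0,1,0.5],[0,1,0.5],[0,1,0.2],[0,1,0],[0,1,0],[0,1,0],[0,1,0],[0,1,0]], spin=[0,0,0,0,0,0,0,0,0,0])

```text
clock: 2.85
eef_pos: [0.5139, 0.0951, 0.3635]
eef_rot: [-3.141, 0.003, -0.001]
ft_force: [0.2, -0.1, 0.3]
width: 0.0855
gripper_force: 0.0
```

Emit:
play_rows(slide=[[0,1,0],[0,1,0],[0,0.7,0],[0,0.3,0],[0,0,0],[0,0,0]], spin=[0,0,0,0,0,0])

```text
clock: 3.45
eef_pos: [0.5143, 0.1833, 0.363]
eef_rot: [3.141, -0.002, 0.0]
ft_force: [0.1, -0.7, -0.7]
width: 0.0857
gripper_force: 0.0
```

```bash
cat > m2.py <<'E'
from h import *
import sys
def meas(W,names=None):
    for nm,c,r,z0,z1 in [('jar',(.608,.088),.04,.075,.09),('bottle',(.4767,.295),.035,.08,.095),('vial',(.5926,.259),.03,.057,.072),('slide',(.446,.146),.05,.079,.095),('slidebody',(.446,.146),.05,.03,.07)]:
        m=(np.hypot(W[...,0]-c[0],W[...,1]-c[1])<r)&(W[...,2]>z0)&(W[...,2]<z1);q=W[m]
        if len(q)>9: print(nm,len(q),np.median(q[:,2]).round(4),np.round(np.hstack(cv2.minAreaRect(q[:,:2].astype(np.float32))),4),'circ',np.round(np.hstack(cv2.minEnclosingCircle(q[:,:2].astype(np.float32))),4))
if __name__=='__main__':
    s=snap('wrist');pickle.dump(s,open('w2.pkl','wb'));cv2.imwrite('pics/w2.png',s['image']);print(s['obs']['clock'],s['obs']['eef_pos'],s['obs']['eef_rot'])
    meas(cloud(s))
E
python3 m2.py
```

```text
3.45 [0.51433385 0.18331533 0.36298351] [ 3.14127961e+00 -2.02451715e-03  1.57586901e-04]
jar 1214 0.0808 [6.07400e-01 8.87000e-02 4.53000e-02 4.50000e-02 4.76262e+01] circ [0.607  0.0885 0.0234]
bottle 619 0.0861 [ 0.4771  0.2938  0.0356  0.0361 25.5975] circ [0.4769 0.2938 0.0185]
vial 241 0.063 [5.91400e-01 2.58400e-01 2.08000e-02 2.06000e-02 2.38185e+01] circ [0.5915 0.2586 0.011 ]
slide 1055 0.0844 [4.45300e-01 1.45000e-01 3.42000e-02 5.80000e-02 8.62351e+01] circ [0.4456 0.1457 0.0319]
slidebody 249 0.0523 [4.45500e-01 1.45000e-01 3.69000e-02 5.99000e-02 8.62836e+01] circ [0.4454 0.1448 0.0345]
```

View pics/w2.png

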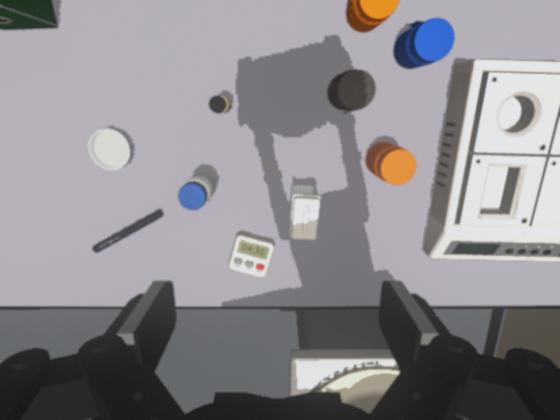

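The wrist view shows the jar (352,90), vial (220,104), bottle (195,192) and slide jar (305,215) all clear of their neighbours. Its positions agree with the top camera to about 1 mm. I'll go for the jar first.

Emit:
play_rows(slide=[[0.4,-0.4,-0.7],[0.7,-0.7,-1],[0.8,-0.8,-1],[0.7,-0.7,-1],[0.4,-0.4,-1],[0.1,-0.15,-1],[0,0,-0.6],[0,0,-0.3],[0,0,0],[0,0,0]], spin=[0,0,0,0,0,0,0,0,0,0])

```text
clock: 4.5
eef_pos: [0.6079, 0.0894, 0.1658]
eef_rot: [-3.142, 0.002, -0.002]
ft_force: [-0.9, -0.1, 0.9]
width: 0.0854
gripper_force: 0.0
```

Emit:
play_rows(slide=[[-0.03,-0.03,-0.4],[0,0,-0.8],[0,0,-0.9],[0,0,-0.9],[0,0,-0.8],[0,0,-0.4],[0,0,-0.16],[0,0,0],[0,0,0]], spin=[0,0,0,0,0,0,0,0,0])

```text
clock: 5.4
eef_pos: [0.6072, 0.0888, 0.035]
eef_rot: [-3.142, 0.001, -0.003]
ft_force: [0.1, -0.3, 0.7]
width: 0.0854
gripper_force: 0.0
```

Emit:
play_rows(slide=[[0,0,0],[0,0,0],[0,0,0],[0,0,0],[0,0,0],[0,0,0],[0,0,0],[0,0,0],[0,0,0],[0,0,0]], spin=[0,0,0,0,0,0,0,0,0,0], gripper=0.45, grip_force=35)

```text
clock: 6.4
eef_pos: [0.607, 0.0888, 0.0347]
eef_rot: [-3.142, 0.001, -0.002]
ft_force: [-0.6, -0.4, 7.0]
width: 0.0458
gripper_force: 34.8
```

The width reads 45.8 mm, so the pads are on the shoulder or lid rather than the 50 mm glass. I'll open and regrip lower.

Emit:
play_rows(slide=[[0,0,0],[0,0,0],[0,0,0],[0,0,0],[0,0,0],[0,0,-0.1],[0,0,-0.2],[0,0,0],[0,0,0]], spin=[0,0,0,0,0,0,0,0,0], gripper=0.75)

```text
clock: 7.3
eef_pos: [0.6063, 0.0887, 0.0246]
eef_rot: [3.142, -0.001, -0.001]
ft_force: [-0.6, 0.3, 0.9]
width: 0.0641
gripper_force: 0.0
```

Emit:
play_rows(slide=[[0,0,0],[0,0,0],[0,0,0],[0,0,0],[0,0,0],[0,0,0],[0,0,0]], spin=[0,0,0,0,0,0,0], gripper=0.45)

```text
clock: 8.0
eef_pos: [0.6067, 0.0887, 0.0254]
eef_rot: [3.142, -0.001, 0.001]
ft_force: [-2.0, -1.8, 5.6]
width: 0.0463
gripper_force: 35.3
```

Emit:
play_rows(slide=[[0,0,0.1],[0,0,0.3],[0,0,0.3],[0,0,0.3],[0,0,0],[0,0,0]], spin=[0,0,0,0,0,0], grip_force=45)

```text
clock: 8.6
eef_pos: [0.6066, 0.0888, 0.0553]
eef_rot: [-3.142, 0.001, -0.001]
ft_force: [-0.3, -0.3, -1.7]
width: 0.0458
gripper_force: 46.4
```

Run:
```python
from h import *
s=snap('side');w=snap('wrist')
cv2.imwrite('pics/s1.png',np.hstack([cv2.resize(s['image'][130:270,180:360],(540,420),interpolation=2),w['image'][:,150:410]]))
print(bot.get_obs()['ft_force'])
```

```text
[-0.43524077 -0.44195066 -1.71386432]
```

View pics/s1.png

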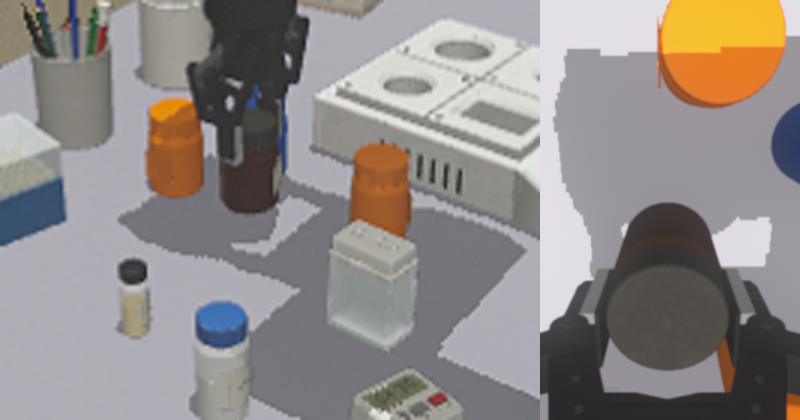

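The jar is held upright on the glass, with the lid at (667,315) in the wrist crop. I'll carry it to its pocket.

Emit:
play_rows(slide=[[0,0,0.5],[0,0,0.9],[0,-0.2,0.9],[0,-0.6,0.9],[-0.1,-0.8,0.5],[-0.1,-0.9,0.13],[-0.2,-0.9,0],[-0.2,-0.9,0],[-0.2,-0.9,0],[-0.2,-0.9,0]], spin=[0,0,0,0,0,0,0,0,0,0])

```text
clock: 9.7
eef_pos: [0.5759, -0.0952, 0.1695]
eef_rot: [-3.141, 0.001, 0.001]
ft_force: [0.9, 0.5, -1.1]
width: 0.046
gripper_force: 46.6
```

Emit:
play_rows(slide=[[0,-0.9,0],[0,-0.9,0],[0,-0.9,0],[0,-0.7,0],[0,-0.5,0],[0,-0.25,0],[0,-0.07,0],[0,0,0],[0,0,0],[0,0,0]], spin=[0,0,0,0,0,0,0,0,0,0])

```text
clock: 10.7
eef_pos: [0.5766, -0.2201, 0.1699]
eef_rot: [-3.141, -0.0, 0.0]
ft_force: [-0.5, 0.6, -0.8]
width: 0.0465
gripper_force: 46.6
```

Emit:
play_rows(slide=[[0,-0.02,-0.4],[0,0,-0.8],[0,0,-0.8],[0,0,-0.5],[0,0,-0.3],[0,0,-0.2],[0,0,-0.17],[0,0,0],[0,0,0]], spin=[0,0,0,0,0,0,0,0,0])

```text
clock: 11.6
eef_pos: [0.5768, -0.2216, 0.0752]
eef_rot: [3.141, -0.001, 0.001]
ft_force: [-0.1, -0.2, -2.3]
width: 0.046
gripper_force: 46.6
```

Emit:
play_rows(slide=[[0,0,-0.06],[0,0,-0.06],[0,0,-0.05],[0,0,0],[0,0,0]], spin=[0,0,0,0,0])

```text
clock: 12.1
eef_pos: [0.5765, -0.2215, 0.0697]
eef_rot: [-3.142, 0.001, 0.0]
ft_force: [0.1, 0.7, -0.6]
width: 0.0458
gripper_force: 46.6
```

Emit:
play_rows(slide=[[0,0,-0.05],[0,0,-0.04],[0,0,0],[0,0,0]], spin=[0,0,0,0])

```text
clock: 12.5
eef_pos: [0.5767, -0.2216, 0.0675]
eef_rot: [3.141, -0.001, 0.001]
ft_force: [-2.1, 0.6, 8.0]
width: 0.0462
gripper_force: 47.6
```

The jar touched the floor at the expected height, so I'll release it and go back up.

Emit:
play_rows(slide=[[0,0,0],[0,0,0],[0,0,0],[0,0,0],[0,0,0.1],[0,0,0.4],[0,0,0.8],[0,0,1],[0,0,1],[0,0,1]], spin=[0,0,0,0,0,0,0,0,0,0], gripper=0.78)

```text
clock: 13.5
eef_pos: [0.5765, -0.2214, 0.1983]
eef_rot: [3.141, -0.001, 0.001]
ft_force: [0.4, -1.0, -0.9]
width: 0.0666
gripper_force: 0.0
```

```bash
cat > chk.py <<'E'
from h import *
import sys
s=snap(sys.argv[1]);pickle.dump(s,open('chk.pkl','wb'));W=cloud(s);print(s['obs']['eef_pos'],s['obs']['clock'])
for nm,c,zt,r in [('j',(.5765,-.2207),.122,.04),('b',(.579,-.121),.124,.035),('v',(.4774,-.218),.113,.03),('s',(.480,-.119),.126,.05)]:
    m=(np.hypot(W[...,0]-c[0],W[...,1]-c[1])<r)&(abs(W[...,2]-zt)<.012);q=W[m]
    if len(q)>15: print(nm,len(q),'z',np.median(q[:,2]).round(4),'exp',zt,c,np.round(np.hstack(cv2.minAreaRect(q[:,:2].astype(np.float32))),4))
E
python3 chk.py top
```

```text
[ 0.57645595 -0.22139239  0.1982838 ] 13.5
j 326 z 0.1228 exp 0.122 (0.5765, -0.2207) [ 5.75100e-01 -2.21900e-01  4.84000e-02  3.99000e-02  7.82884e+01]
```

Emit:
play_rows(slide=[[0,0.4,0],[-0.2,0.8,0],[-0.3,1,0],[-0.3,1,0],[-0.3,1,0],[-0.3,1,0],[-0.3,1,0],[-0.3,1,0],[-0.3,1,0],[-0.3,1,0]], spin=[0,0,0,0,0,0,0,0,0,0])

```text
clock: 14.55
eef_pos: [0.4971, 0.0562, 0.1956]
eef_rot: [-3.141, 0.001, 0.002]
ft_force: [-0.8, -0.1, -0.4]
width: 0.0666
gripper_force: 0.0
```

Emit:
play_rows(slide=[[-0.3,1,0],[-0.3,1,0],[-0.2,1,0],[-0.12,1,0],[0,1,0],[0,1,0],[0,1,-0.3],[0,0.7,-0.5],[0,0.27,-0.5],[0,0,0]], spin=[0,0,0,0,0,0,0,0,0,0])

```text
clock: 15.55
eef_pos: [0.4689, 0.2943, 0.1549]
eef_rot: [3.14, 0.001, -0.006]
ft_force: [-0.3, -0.5, 0.9]
width: 0.067
gripper_force: 0.0
```

Emit:
play_rows(slide=[[0,0,0],[0,0,0]], spin=[0,0])

```text
clock: 15.75
eef_pos: [0.471, 0.2933, 0.1576]
eef_rot: [-3.141, 0.002, -0.001]
ft_force: [0.0, 0.2, 1.1]
width: 0.0666
gripper_force: 0.0
```

Emit:
play_rows(slide=[[0.2,0.02,-0.3],[0,0,-0.7],[0,0,-0.9],[0,0,-0.9],[0,0,-0.8],[0,0,-0.4],[0,0,-0.22],[0,0,0],[0,0,0]], spin=[0,0,0,0,0,0,0,0,0])

```text
clock: 16.65
eef_pos: [0.4775, 0.2945, 0.0312]
eef_rot: [-3.141, 0.001, -0.002]
ft_force: [-0.0, -0.5, 0.5]
width: 0.0669
gripper_force: 0.0
```

Emit:
play_rows(slide=[[0,0,0],[0,0,0],[0,0,0],[0,0,0],[0,0,0],[0,0,0],[0,0,0],[0,0,0],[0,0,0]], spin=[0,0,0,0,0,0,0,0,0], gripper=0.35, grip_force=40)

```text
clock: 17.55
eef_pos: [0.4774, 0.2946, 0.0313]
eef_rot: [-3.141, 0.001, -0.002]
ft_force: [0.5, -0.5, 7.7]
width: 0.0389
gripper_force: 39.3
```

Emit:
play_rows(slide=[[0,0,0.1],[0,0,0.3],[0,0,0.6],[0,0,0.6],[0,0,0.3],[0,0,0],[0,0,0]], spin=[0,0,0,0,0,0,0])

```text
clock: 18.25
eef_pos: [0.4768, 0.2942, 0.0872]
eef_rot: [3.142, -0.001, -0.0]
ft_force: [0.1, 0.1, -1.0]
width: 0.0389
gripper_force: 40.4
```

Emit:
play_rows(slide=[[0,0,0.6],[0,-0.3,0.9],[0,-0.6,0.9],[0.2,-0.9,0.5],[0.4,-0.9,0.1],[0.4,-0.9,0],[0.4,-0.9,0],[0.4,-0.9,0],[0.4,-0.9,0],[0.4,-0.9,0]], spin=[0,0,0,0,0,0,0,0,0,0])

```text
clock: 19.25
eef_pos: [0.5548, 0.0771, 0.1763]
eef_rot: [3.142, -0.001, -0.003]
ft_force: [-0.1, -0.1, -0.9]
width: 0.0386
gripper_force: 40.6
```

Emit:
play_rows(slide=[[0.3,-0.9,0],[0.3,-0.9,0],[0.2,-0.9,0],[0,-0.9,0],[0,-0.9,0],[0,-0.9,0],[0,-0.7,0],[0,-0.4,0],[0,-0.14,0],[0,0,0]], spin=[0,0,0,0,0,0,0,0,0,0])

```text
clock: 20.25
eef_pos: [0.5787, -0.1208, 0.1769]
eef_rot: [-3.141, 0.002, 0.001]
ft_force: [-0.2, -0.3, -1.2]
width: 0.0391
gripper_force: 40.6
```

Emit:
play_rows(slide=[[0,0,0],[0,0,0]], spin=[0,0])

```text
clock: 20.45
eef_pos: [0.5789, -0.12, 0.1773]
eef_rot: [-3.141, -0.0, 0.0]
ft_force: [-0.6, 0.5, -1.9]
width: 0.0389
gripper_force: 40.6
```

Emit:
play_rows(slide=[[0,-0.03,-0.4],[0,0,-0.8],[0,0,-0.8],[0,0,-0.6],[0,0,-0.4],[0,0,-0.25],[0,0,-0.18],[0,0,0],[0,0,0]], spin=[0,0,0,0,0,0,0,0,0])

```text
clock: 21.35
eef_pos: [0.5793, -0.1219, 0.075]
eef_rot: [3.141, -0.001, 0.001]
ft_force: [-0.6, -0.8, -1.4]
width: 0.0389
gripper_force: 40.6
```

Emit:
play_rows(slide=[[0,0,-0.06],[0,0,-0.06],[0,0,-0.05],[0,0,0],[0,0,0]], spin=[0,0,0,0,0])

```text
clock: 21.85
eef_pos: [0.5789, -0.1219, 0.0694]
eef_rot: [3.142, -0.001, -0.0]
ft_force: [0.7, 0.3, -0.9]
width: 0.039
gripper_force: 40.6
```

Emit:
play_rows(slide=[[0,0,-0.03],[0,0,0],[0,0,0]], spin=[0,0,0])

```text
clock: 22.15
eef_pos: [0.5792, -0.1219, 0.0693]
eef_rot: [3.141, -0.001, 0.001]
ft_force: [-2.4, 1.7, 13.2]
width: 0.0389
gripper_force: 42.2
```

Emit:
play_rows(slide=[[0,0,0],[0,0,0],[0,0,0],[0,0,0],[0,0,0.1],[0,0,0.4],[0,0,0.8],[0,0,1],[0,0,1],[0,0,1]], spin=[0,0,0,0,0,0,0,0,0,0], gripper=0.68)

```text
clock: 23.15
eef_pos: [0.5788, -0.1218, 0.1997]
eef_rot: [3.141, -0.001, 0.001]
ft_force: [0.4, -0.5, -0.1]
width: 0.0581
gripper_force: 0.0
```

```bash
python3 chk.py top
```

```text
[ 0.57881749 -0.12181245  0.19972799] 23.15
j 234 z 0.1226 exp 0.122 (0.5765, -0.2207) [ 0.574  -0.227   0.0357  0.0387  9.7409]
b 161 z 0.1244 exp 0.124 (0.579, -0.121) [ 5.78700e-01 -1.16800e-01  2.55000e-02  3.39000e-02  8.96905e+01]
```

Emit:
play_rows(slide=[[0,0.5,0],[0.1,0.9,0],[0.1,1,0],[0.1,1,0],[0.12,1,0],[0,1,0],[0,1,0],[0,1,0],[0,1,0],[0,1,0]], spin=[0,0,0,0,0,0,0,0,0,0])

```text
clock: 24.2
eef_pos: [0.5905, 0.162, 0.1971]
eef_rot: [3.142, -0.001, -0.002]
ft_force: [0.4, 0.5, -0.7]
width: 0.058
gripper_force: 0.0
```

Emit:
play_rows(slide=[[0,1,-0.3],[0,1,-0.7],[0,0.8,-0.7],[0,0.38,-0.4],[0,0.1,-0.2],[0,0,0],[0,0,0],[0,0,0]], spin=[0,0,0,0,0,0,0,0])

```text
clock: 25.0
eef_pos: [0.5921, 0.2577, 0.1294]
eef_rot: [-3.141, 0.003, -0.002]
ft_force: [0.2, -0.1, 0.3]
width: 0.0584
gripper_force: 0.0
```

Emit:
play_rows(slide=[[-0.02,0.03,-0.4],[0,0,-0.8],[0,0,-0.9],[0,0,-0.8],[0,0,-0.4],[0,0,-0.24],[0,0,0],[0,0,0]], spin=[0,0,0,0,0,0,0,0])

```text
clock: 25.8
eef_pos: [0.5915, 0.2596, 0.0231]
eef_rot: [-3.141, 0.001, -0.002]
ft_force: [-0.6, -0.7, 0.7]
width: 0.0579
gripper_force: 0.0
```

Emit:
play_rows(slide=[[0,0,0],[0,0,0],[0,0,0],[0,0,0],[0,0,0],[0,0,0],[0,0,0],[0,0,0],[0,0,0]], spin=[0,0,0,0,0,0,0,0,0], gripper=0.15, grip_force=30)

```text
clock: 26.7
eef_pos: [0.5914, 0.2596, 0.0231]
eef_rot: [-3.141, 0.001, -0.002]
ft_force: [0.2, 0.0, 5.6]
width: 0.0227
gripper_force: 29.1
```

Emit:
play_rows(slide=[[0,0,0.1],[0,0,0.3],[0,0,0.6],[0,0,0.6],[0,0,0.3],[0,0,0],[0,0,0]], spin=[0,0,0,0,0,0,0])

```text
clock: 27.4
eef_pos: [0.5907, 0.2594, 0.079]
eef_rot: [3.142, -0.001, -0.0]
ft_force: [-0.1, -0.4, -0.4]
width: 0.0223
gripper_force: 29.4
```

Run:
```python
from h import *
s=snap('side');w=snap('wrist')
cv2.imwrite('pics/s2.png',np.hstack([cv2.resize(s['image'][130:270,150:330],(540,420),interpolation=2),w['image'][:,150:410]]))
```

```text
(no output)
```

View pics/s2.png

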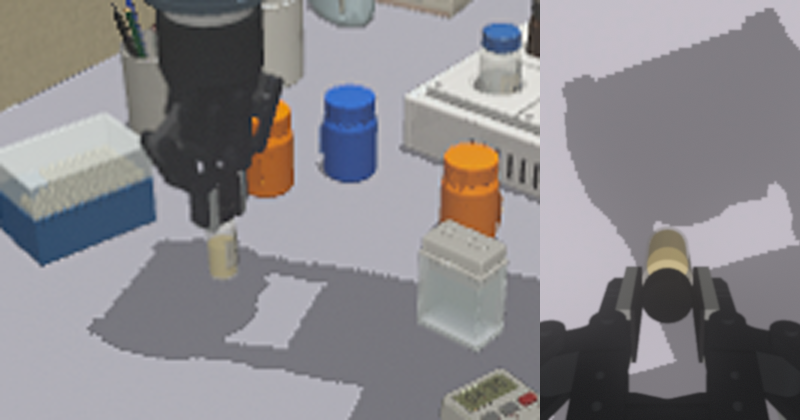

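The side crop shows the vial lifted upright at (222,255), and the bottle standing in its pocket at (500,60).

Emit:
play_rows(slide=[[0,0,0.6],[0,-0.3,1],[-0.2,-0.7,1],[-0.4,-1,0.8],[-0.4,-1,0.3],[-0.4,-1,0],[-0.4,-1,0],[-0.4,-1,0],[-0.4,-1,0],[-0.4,-1,0]], spin=[0,0,0,0,0,0,0,0,0,0])

```text
clock: 28.5
eef_pos: [0.5, 0.0184, 0.1897]
eef_rot: [-3.142, 0.001, 0.002]
ft_force: [0.3, 0.5, -1.2]
width: 0.0229
gripper_force: 29.5
```

Emit:
play_rows(slide=[[-0.4,-1,0],[-0.3,-1,0],[-0.08,-1,0],[0,-1,0],[0,-1,0],[0,-1,0],[0,-0.9,0],[0,-0.6,0],[0,-0.3,0],[0,-0.1,0]], spin=[0,0,0,0,0,0,0,0,0,0])

```text
clock: 29.5
eef_pos: [0.4773, -0.218, 0.1897]
eef_rot: [-3.141, 0.003, 0.001]
ft_force: [-0.5, 0.7, -0.2]
width: 0.0223
gripper_force: 29.5
```

Emit:
play_rows(slide=[[0,0,0],[0,0,0],[0,0,0]], spin=[0,0,0])

```text
clock: 29.8
eef_pos: [0.4775, -0.2168, 0.1903]
eef_rot: [-3.141, -0.0, 0.0]
ft_force: [-0.8, -0.7, 0.4]
width: 0.0224
gripper_force: 29.5
```

Emit:
play_rows(slide=[[0,-0.03,-0.4],[0,0,-0.8],[0,0,-0.8],[0,0,-0.8],[0,0,-0.5],[0,0,-0.3],[0,0,-0.13],[0,0,0],[0,0,0]], spin=[0,0,0,0,0,0,0,0,0])

```text
clock: 30.7
eef_pos: [0.4779, -0.2186, 0.0789]
eef_rot: [3.141, -0.001, 0.001]
ft_force: [-0.1, 0.1, 0.4]
width: 0.0225
gripper_force: 29.5
```

Emit:
play_rows(slide=[[0,0,-0.06],[0,0,-0.05],[0,0,-0.04],[0,0,0],[0,0,0]], spin=[0,0,0,0,0])

```text
clock: 31.2
eef_pos: [0.4775, -0.2184, 0.0739]
eef_rot: [-3.142, 0.001, -0.0]
ft_force: [-0.2, 0.4, 0.1]
width: 0.0223
gripper_force: 29.5
```

Emit:
play_rows(slide=[[0,0,-0.04],[0,0,0],[0,0,0]], spin=[0,0,0])

```text
clock: 31.5
eef_pos: [0.4778, -0.2186, 0.0731]
eef_rot: [3.141, -0.001, 0.001]
ft_force: [-1.2, -0.1, 8.2]
width: 0.0224
gripper_force: 30.2
```

Emit:
play_rows(slide=[[0,0,0],[0,0,0],[0,0,0],[0,0,0],[0,0,0.1],[0,0,0.4],[0,0,0.8],[0,0,1],[0,0,1],[0,0,1]], spin=[0,0,0,0,0,0,0,0,0,0], gripper=0.5)

```text
clock: 32.5
eef_pos: [0.4774, -0.2184, 0.2039]
eef_rot: [3.141, -0.001, 0.001]
ft_force: [0.2, -0.6, 1.3]
width: 0.0427
gripper_force: 0.0
```

```bash
python3 chk.py top
```

```text
[ 0.47737351 -0.21835396  0.20393461] 32.5
j 375 z 0.1226 exp 0.122 (0.5765, -0.2207) [ 5.78500e-01 -2.21600e-01  4.66000e-02  4.67000e-02  8.10749e+01]
b 205 z 0.1244 exp 0.124 (0.579, -0.121) [ 5.79300e-01 -1.20300e-01  3.32000e-02  3.24000e-02  7.56105e+01]
v 75 z 0.1128 exp 0.113 (0.4774, -0.218) [ 0.4791 -0.2162  0.0216  0.0172 15.2097]
```

Emit:
play_rows(slide=[[0,0.5,0],[-0.1,0.9,0],[-0.1,1,0],[-0.2,1,0],[-0.2,1,0],[-0.2,1,0],[-0.2,1,0],[-0.06,1,0],[0,1,0],[0,1,0]], spin=[0,0,-0.1,-0.1,-0.1,-0.1,-0.1,-0.13,0,0], gripper=0.7)

```text
clock: 33.55
eef_pos: [0.4446, 0.0653, 0.2015]
eef_rot: [-3.14, 0.105, 0.002]
ft_force: [0.3, -0.0, -0.1]
width: 0.0599
gripper_force: 0.0
```

Emit:
play_rows(slide=[[0,1,-0.2],[0,0.8,-0.5],[0,0.6,-0.5],[0,0.25,-0.3],[0,0.06,-0.1],[0,0,0],[0,0,0],[0,0,0]], spin=[0,0,0,0,0,0,0,0])

```text
clock: 34.35
eef_pos: [0.4461, 0.1443, 0.1542]
eef_rot: [-3.14, 0.106, -0.001]
ft_force: [-0.7, -0.2, -0.2]
width: 0.0595
gripper_force: 0.0
```

```bash
python3 m2.py
```

```text
34.35 [0.44606504 0.14428566 0.15421443] [-3.13966573e+00  1.06302660e-01 -1.33973652e-03]
slide 3654 0.0845 [4.45000e-01 1.45500e-01 3.40000e-02 5.73000e-02 8.64204e+01] circ [0.4448 0.1455 0.0319]
slidebody 487 0.0543 [4.44800e-01 1.45400e-01 3.71000e-02 6.04000e-02 8.62491e+01] circ [0.4445 0.1449 0.0348]
```

Emit:
play_rows(slide=[[-0.04,0.03,-0.4],[0,0,-0.8],[0,0,-0.9],[0,0,-0.9],[0,0,-0.6],[0,0,-0.3],[0,0,-0.2],[0,0,0],[0,0,0]], spin=[0,0,0,0,0,0,0,0,0])

```text
clock: 35.3
eef_pos: [0.445, 0.1458, 0.0313]
eef_rot: [-3.14, 0.105, -0.002]
ft_force: [-0.2, 0.6, 0.1]
width: 0.0599
gripper_force: 0.0
```

Emit:
play_rows(slide=[[0,0,0],[0,0,0],[0,0,0],[0,0,0],[0,0,0],[0,0,0],[0,0,0],[0,0,0],[0,0,0]], spin=[0,0,0,0,0,0,0,0,0], gripper=0.28, grip_force=45)

```text
clock: 36.2
eef_pos: [0.445, 0.1459, 0.0315]
eef_rot: [-3.14, 0.105, -0.002]
ft_force: [-1.4, 0.6, 11.9]
width: 0.0346
gripper_force: 44.0
```

Emit:
play_rows(slide=[[0,0,0.1],[0,0,0.3],[0,0,0.6],[0,0,0.6],[0,0,0.3],[0,0,0],[0,0,0]], spin=[0,0,0,0,0,0,0])

```text
clock: 36.9
eef_pos: [0.4444, 0.1457, 0.0875]
eef_rot: [-3.14, 0.105, -0.0]
ft_force: [-0.3, -0.3, -2.0]
width: 0.0349
gripper_force: 45.6
```

Run:
```python
from h import *
s=snap('side');w=snap('wrist');W=cloud(w);o=w['obs']
m=(np.hypot(W[...,0]-.445,W[...,1]-.145)<.05)&(abs(W[...,2]-.142)<.007);q=W[m]
print(o['eef_pos'],len(q),np.median(q[:,2]),cv2.minAreaRect(q[:,:2].astype(np.float32)))
cv2.imwrite('pics/s3.png',np.hstack([cv2.resize(s['image'][150:290,200:380],(540,420),interpolation=2),w['image'][:,150:410]]))
```

```text
[0.44419127 0.14568617 0.08722909] 13578 0.1402869021547597 ((0.44463327527046204, 0.1432286500930786), (0.0640931949019432, 0.05708666518330574), 19.665769577026367)
```

View pics/s3.png

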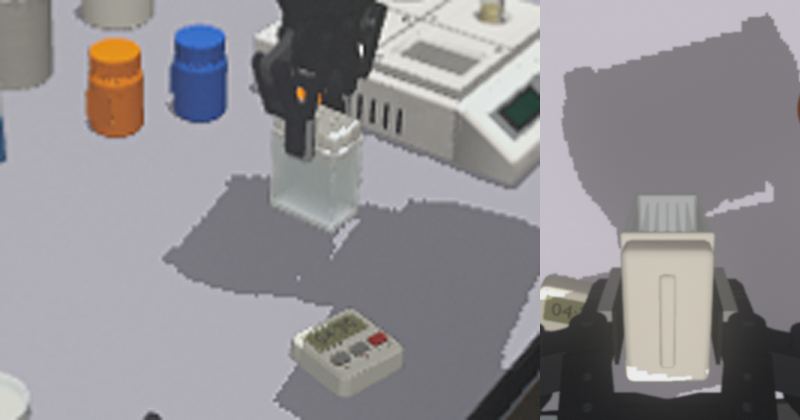

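The slide jar is held upright and square to the fingers, with its lid at (668,300) in the wrist crop. The timer hasn't moved.

Emit:
play_rows(slide=[[0,0,0.5],[0,0,0.9],[0,-0.2,0.9],[0,-0.5,0.7],[0.2,-0.8,0.4],[0.3,-0.9,0],[0.3,-0.9,0],[0.3,-0.9,0],[0.09,-0.9,0],[0,-0.9,0]], spin=[0,0,0,0.1,0.1,0.1,0.12,0,0,0])

```text
clock: 38.0
eef_pos: [0.4802, -0.0354, 0.1888]
eef_rot: [-3.141, 0.036, 0.002]
ft_force: [0.3, 0.3, -0.8]
width: 0.0347
gripper_force: 45.6
```

Emit:
play_rows(slide=[[0,-0.9,0],[0,-0.9,0],[0,-0.6,0],[0,-0.3,0],[0,-0.12,0],[0,0,0],[0,0,0],[0,0,0]], spin=[0,0,0,0,0,0,0,0])

```text
clock: 38.8
eef_pos: [0.4801, -0.1181, 0.1896]
eef_rot: [-3.141, 0.034, 0.0]
ft_force: [-0.4, -0.1, -0.5]
width: 0.0349
gripper_force: 45.6
```

Emit:
play_rows(slide=[[0,-0.03,-0.4],[0,0,-0.8],[0,0,-0.8],[0,0,-0.8],[0,0,-0.5],[0,0,-0.3],[0,0,-0.12],[0,0,0],[0,0,0]], spin=[0,0,0,0,0,0,0,0,0])

```text
clock: 39.7
eef_pos: [0.4806, -0.1198, 0.0787]
eef_rot: [3.141, -0.036, 0.002]
ft_force: [-0.3, 0.0, -0.9]
width: 0.0349
gripper_force: 45.5
```

Emit:
play_rows(slide=[[0,0,-0.06],[0,0,-0.06],[0,0,-0.06],[0,0,0],[0,0,0]], spin=[0,0,0,0,0])

```text
clock: 40.2
eef_pos: [0.4802, -0.1198, 0.0727]
eef_rot: [-3.141, 0.036, 0.0]
ft_force: [-0.3, -0.7, -1.0]
width: 0.0343
gripper_force: 45.5
```

Emit:
play_rows(slide=[[0,0,-0.05],[0,0,-0.02],[0,0,0],[0,0,0]], spin=[0,0,0,0])

```text
clock: 40.6
eef_pos: [0.4804, -0.1198, 0.0715]
eef_rot: [3.141, -0.036, 0.001]
ft_force: [-5.7, 1.9, 23.8]
width: 0.0349
gripper_force: 48.2
```

Emit:
play_rows(slide=[[0,0,0],[0,0,0],[0,0,0],[0,0,0],[0,0,0.1],[0,0,0.4],[0,0,0.8],[0,0,1],[0,0,1],[0,0,1]], spin=[0,0,0,0,0,0,0,0,0,0], gripper=0.63)

```text
clock: 41.6
eef_pos: [0.48, -0.1196, 0.201]
eef_rot: [-3.141, 0.036, 0.0]
ft_force: [-0.2, -0.0, 0.1]
width: 0.0537
gripper_force: 0.0
```

Emit:
play_rows(slide=[[0,0,1],[0,0,1],[0,-0.3,1],[0,-0.6,0.5],[0,-0.4,0],[0,0,0],[0,0,0]], spin=[0,0,0,0,0,0,0])

```text
clock: 42.3
eef_pos: [0.4796, -0.1584, 0.3035]
eef_rot: [-3.14, 0.037, 0.003]
ft_force: [-0.6, 0.2, -0.3]
width: 0.0536
gripper_force: 0.0
```

```bash
python3 chk.py wrist
python3 - <<'E'
from h import *
w=pickle.load(open('chk.pkl','rb'));s=snap('side')
cv2.imwrite('pics/f.png',np.vstack([w['image'][:300],cv2.resize(s['image'][110:230,250:474],(560,300),interpolation=2)]))
E
```

```text
[ 0.47957767 -0.15842618  0.30346896] 42.3
j 2128 z 0.1228 exp 0.122 (0.5765, -0.2207) [ 0.5774 -0.2216  0.0455  0.0456 31.7699]
b 1274 z 0.1246 exp 0.124 (0.579, -0.121) [ 5.7770e-01 -1.2230e-01  3.5900e-02  3.4600e-02  8.8172e+01]
v 368 z 0.1129 exp 0.113 (0.4774, -0.218) [ 4.78100e-01 -2.19200e-01  2.09000e-02  2.08000e-02  5.95687e+01]
s 1951 z 0.1244 exp 0.126 (0.48, -0.119) [ 4.8040e-01 -1.2030e-01  3.4300e-02  5.7700e-02  8.8852e+01]
```

View pics/f.png

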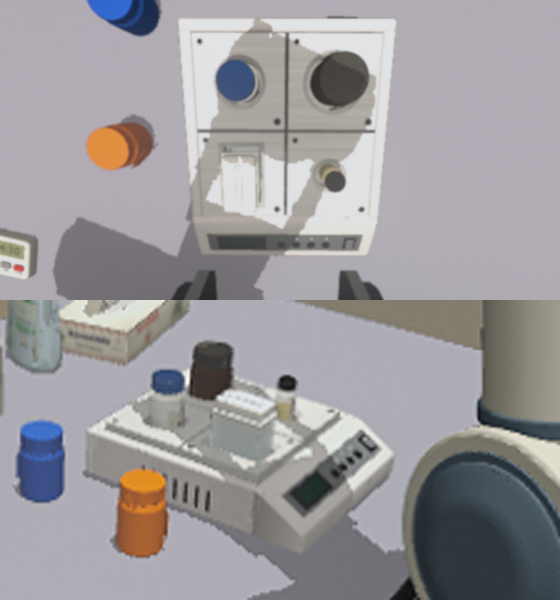

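All four stand seated in their pockets: bottle (236,80), jar (338,78), slide jar (240,180) and vial (332,178). Their tops are at the expected heights and their axes are within 2 mm.

```bash
python3 -c "
from workcell import job
print(job.finish_job())"
```

```text
the job is handed in; nothing more can be done
None
```

I handed the job in with the jar, bottle, vial and slide jar each upright on the floor of its own pocket. The final camera check put all four within about 2 mm of centre and at the expected height. The timer and petri dish were never touched, and it took about 42 of the 106 s, though the hand-in call returned no verdict.

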